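# Snug the table easel's clamp onto a picture frame

### The job

On the table easel that lies flat, slide the top clamp along the mast gently against the black picture frame until the frame is nipped between the clamp and the bottom ledge, then screw the clamp's knurled nut down (clockwise) until it bottoms out and back it off a quarter turn, so that I can still nudge the frame square. Do not let go of the nut: finish with it still held in the gripper at that quarter turn and the clamp against the frame. Leave the other things lying around alone.

Things in the scene. Friction and masses are not known exactly. Their poses are not given: they have to be found in the camera images.
- easel: wooden table easel laid back flat on the table, fixed there by its rubber feet; 465 x 225 mm and 36 mm high to the top of its bars. Origin at the centre of its underside, on the table. Its x axis runs along the central slotted mast from the bottom ledge (-x end, on the robot's right) to the top clamp (+x side, on the robot's left), y is across, z up. It lies roughly across the table in front of the robot (yaw 1.25 to 1.95 rad) and does not move during the job
- ledge: the easel's bottom ledge, a wooden bar across the bars (30 mm along the mast, 260 mm across, 30 mm high, top 66 mm above the table), fixed to the easel. Origin at the centre of its underside, 150 mm from the easel's origin towards -x and 36 mm up; axes as the easel's
- ledge_face (a point): centre of the ledge's face that the frame is to rest against, 45 mm above the table; axes as the easel's, x pointing to the frame and clamp
- frame: black picture frame, 170 mm along the mast, 220 mm across, 16 mm thick, 0.42 kg, lying loose face up on the easel's bars between ledge and clamp, at first 8 to 18 mm off the ledge and up to 0.03 rad askew; it takes 2 to 4 N to slide it along the bars. Origin at the centre of its underside; its x runs along the mast. Resting on the ledge, its origin is 85 mm from ledge_face
- clamp: the easel's top clamp: wooden block, 46 mm along the mast and 80 mm across, its top 60.5 mm above the table, with a cork-faced front 78 mm wide towards the frame and a small lip in the middle that reaches 10 mm over the frame's edge. It slides stiffly along the mast (about 8 N of friction) and stays where it is left; it can be pushed along by the nut. Its origin is on the mast's top, on the axis of the stud, 26 mm behind its cork face; axes as the easel's
- clamp_face (a point): centre of the clamp's cork face that bears on the frame, 45 mm above the table; axes as the easel's
- clamp_slide (a joint): slide of the clamp along the mast, m: 0 when it bears on the frame with the frame resting on the ledge; grows as the clamp is moved away from the frame (starts at 0.045 to 0.085)
- nut: round knurled aluminium nut on the clamp's upright stud, 37 mm across and 28 mm high, with a small dark dimple on its top near the rim. Origin on its axis at its underside, 64 mm above the table when it is bottomed; z up. The 10 mm stud shows through it and ends 106.5 mm above the table; below the nut lies a washer of 34 mm on the clamp's flat top, so fingertips must stay more than 61 mm above the table
- nut_grip (a point): point on the nut's axis 16 mm above its underside (80 mm above the table when bottomed)
- nut_turn (a joint): turn of the nut on its stud, rad: 0 is bottomed out (a hard stop), it grows as the nut is unscrewed (counter-clockwise seen from above); starts at 2.4 to 3.6, can go to 6.6. Right-hand thread, 3 mm of rise per turn; light friction of about 0.06 N m
- jar: closed jar 68 mm in diameter, 75 mm high, standing beside the easel; origin at the centre of its underside. Bystander
- tub: open plastic tub 100 mm in diameter, 48 mm high, beside the easel; origin at the centre of its underside. Bystander
- tape: roll of tape lying flat, 90 mm in diameter, 19 mm high; origin at the centre of its underside. Bystander
- pencil: pencil 168 mm long lying beside the easel; origin under its middle. Bystander
- eraser: eraser 42 x 22 x 12 mm lying on one of the easel's bars beside the clamp, its top 48 mm above the table; origin at the centre of its underside. Bystander
- gluestick: glue stick standing upright, 28 mm in diameter, 90 mm high; origin at the centre of its underside. Bystander
- brush: flat paint brush 180 mm long lying beside the easel; origin near its middle. Bystander

How it is judged:
On the way, in this order (a step that is already met when the one before it is completed fails the run):
1. the clamp is slid against the frame until the frame is nipped between clamp and ledge (at least 3 N on the frame) (contact force between clamp and frame above 3 N and contact force between frame and ledge above 1 N and value of joint clamp_slide below 0.004 m and x of frame in the frame of ledge_face below 0.089 m), for 0.1 s.
2. the nut is screwed down until it bottoms out, the clamp still at the frame (value of joint nut_turn below 0.08 rad and value of joint clamp_slide below 0.004 m and x of frame in the frame of ledge_face below 0.089 m), for 0.1 s.
At the end, for the whole second after the job is handed in: The nut stands a quarter turn (within 23 degrees) back from its stop, still, and is gripped between the fingers (more than 3 N, grasp point within 30 mm of the nut's middle); the clamp stands against the frame (within 4 mm of fully shut) and the frame lies flat against the ledge (within 4 mm) (value of joint nut_turn between 1.17 and 1.97 rad and velocity of joint nut_turn between -0.1 and 0.1 rad/s and contact force between the fingers and nut above 3 N and distance between the grasp point and nut_grip below 0.03 m and value of joint clamp_slide below 0.004 m and x of frame in the frame of ledge_face below 0.089 m and angle between frame's own z axis and vertical below 0.05 rad and linear speed of frame below 0.02 m/s); the arm keeps its last pose, push and grip.
It fails at once if the frame is squeezed hard (over 40 N) (contact force between clamp and frame above 40 N).
It fails at once if one of the other things is moved by more than 25 mm (distance of any of jar, tub, tape, pencil, eraser, gluestick, brush from where it was at the start of the episode above 0.025 m).
It also fails if it takes over 72 s, if anything falls off the work surface, if the arm or the gripper's body presses on something with over 40 N, if the wrist force passes 120 N, or if a joint passes its speed limit or range.

### The arm

A 6-joint arm with a two-finger parallel gripper is mounted at the origin on the work surface. World frame = base frame: x ahead of the robot, y to its left, z up, the work surface at z = 0. Lengths are in m, angles in rad, forces in N, time in s.
With the tool pointing down it reaches from about 0.35 to 0.775 m from the base axis. Payload 7.3 kg.
Tool frame: the origin (TCP) lies midway between the tips of the shut fingers; the grasp point (between the pads) lies 19 mm behind it; x points along the fingers, z is the direction in which the jaws open and shut, and the axes are right-handed (so a half turn about x gives the same grasp; the last joint's range is limited). The gripper opens to 92 mm and grips with 3 to 60 N. Pads are 19 mm wide; open, the fingers measure 130 mm over their backs; the gripper's body (75 mm by 190 mm) begins 47 mm behind the grasp point.
Start: joints at [1.06, 0.342, 1.524, -0, 1.275, -0.146], TCP at [0.187, 0.49, 0.227] pointing down, gripper open.
Joint ranges: [-2.53, 2.53], [-0.77, 2.02], [0.04, 2.7], [-1, 4.14], [0.28, 2.66], [-3.11, 3.11]. Speed limits (rad/s): [2.57, 2.57, 3.14, 3.14, 3.14, 3.14].

### API

Orientations are given as a 3x3 rotation matrix whose columns are the frame's x, y, z axes.
In Python, from bench import status, cams, ticket gives the robot as it stands.
- The arm moves only by the tool servo_tool, never from a script. Its argument "plan" is a list that holds one entry, the list of rows, each a list of 4 numbers: the shift along the tool's x, y, z in mm, then the turn about the tool's x in degrees. In form: [[[x, y, z, spin], ...]]. A call has 1 to 20 rows; each row is the pose to reach, as a shift and turn from the pose measured when the call began, along the tool's axes at that moment; what a row does not reach only later rows make up. A row lasts 1/10 s, in which the tool goes at most 50 mm and 8.59 degrees, less where a joint would pass 70% of its speed; a pose out of reach is approached as far as the arm can. A call with a gripper value outside its range is refused whole. "claw" is the gripper's target within -1 to 1 (fully open at 1, half-way at 0, shut at -1), set as the call begins (left out, the last holds). The fingers move at their own pace and stop on an object; "squeeze" is the grip in N (left out, the last holds). Time passes only in rows, so rows that repeat a pose let the fingers close. It gives the time, the measured TCP pose, the force and the opening at its end, in the units of the state.
- status.get_state(): the state, without advancing time (a new reading comes with each control period).
- cams.camera(name): name is "scene" or "top"; returns the picture (400x640x3 uint8, blue, green, red); there is no depth.
- cams.camera_params(name): a dict with "fx", "fy", "cx", "cy" (pixels), "R" (3x3) and "t" (3): a world point X has camera coordinates R X + t. Camera axes: x right, y down, z forward; pixel columns grow to the right and rows downward; lengths in m; the calibration is good to about 2 mm. A picture is of the moment at which its call begins. camera_params takes no time and is no camera call.
- ticket.sign_off(): hands the job in, once; it reports no verdict.
The state is a dict: "time": time; "qpos": joint angles; "qvel": joint speeds; "joint_efforts": joint torques, N m; "position": TCP position; "tool_rot": TCP orientation; "wrist_force": force on the tool from outside, world axes, zero at the start; "ft_torque": the same for the moment, N m; "finger_gap": finger opening in m.
Only numpy, scipy, OpenCV 4.12 (cv2) and the standard library are available. Lean on these libraries where they do the work, as an engineer would, in place of code of your own. Each camera call takes 0.05 s, during which the arm holds its last target. There are 200 camera calls.

## Working session

There is one attempt and no reset: what is moved stays moved. The work goes in short steps, Python scripts to look and compute and a tool call to move; the robot and the scene stay as the last step left them, time stands still between calls to the robot, and variables do not carry over. Pictures are saved under pics/ and viewed, about 8 in all and at most 12, crops included, and the job is handed in when it is done.

Besides the shell and the picture viewer there is one more tool, called by a JSON object that holds its "op" and its "data". servo_tool: Moves the arm, as the interface text tells. Its arguments: {"type":"object","properties":{"plan":{"type":"array"},"claw":{"type":"number"},"squeeze":{"type":"number"}},"required":["plan"]}

```bash
ls; mkdir -p pics; cat > h.py <<'E'
import numpy as np,cv2
from bench import status,cams,ticket
def snap(cam,name,crop=None,k=1):
    im=cams.camera(cam)
    if crop: 
        a,b,c,d=crop; im=im[b:d,a:c]
    if k!=1: im=cv2.resize(im,None,fx=k,fy=k,interpolation=cv2.INTER_CUBIC)
    cv2.imwrite('pics/'+name,im)
def ray(cam,u,v,z):
    p=cams.camera_params(cam);R=np.array(p['R']);t=np.array(p['t'])
    d=R.T@np.array([(u-p['cx'])/p['fx'],(v-p['cy'])/p['fy'],1]);c=-R.T@t
    return c+d*(z-c[2])/d[2]
def proj(cam,X):
    p=cams.camera_params(cam);q=np.array(p['R'])@np.array(X)+np.array(p['t'])
    return p['fx']*q[0]/q[2]+p['cx'],p['fy']*q[1]/q[2]+p['cy']
E
python3 - <<'E'
from h import *
snap('top','t0.png');snap('scene','s0.png')
s=status.get_state();print({k:np.round(v,3).tolist() for k,v in s.items()})
for c in('top','scene'):
    p=cams.camera_params(c);R=np.array(p['R']);print(c,-R.T@np.array(p['t']),R.round(2).tolist(),p['fx'])
E
```

```text
pics
{'time': 0.1, 'qpos': [1.06, 0.343, 1.525, 0.0, 1.275, -0.146], 'qvel': [-0.001, -0.001, -0.003, 0.0, -0.001, -0.0], 'joint_efforts': [0.0, -43.201, -24.469, 0.072, 0.053, -0.0], 'position': [0.187, 0.49, 0.226], 'tool_rot': [[-0.001, -0.934, 0.357], [-0.001, 0.357, 0.934], [-1.0, 0.0, -0.001]], 'wrist_force': [-0.225, 0.346, -0.063], 'ft_torque': [-0.021, -0.048, -0.006], 'finger_gap': 0.092}
top [0.43352349 0.03298411 1.08041384] [[0.01, -1.0, -0.02], [-0.99, -0.0, -0.1], [0.1, 0.02, -0.99]] 462.58816786378
scene [1.15208573 0.42901989 0.94659813] [[-0.54, 0.84, -0.0], [0.65, 0.42, -0.63], [-0.53, -0.34, -0.78]] 510.5979977277103
```

View pics/t0.png

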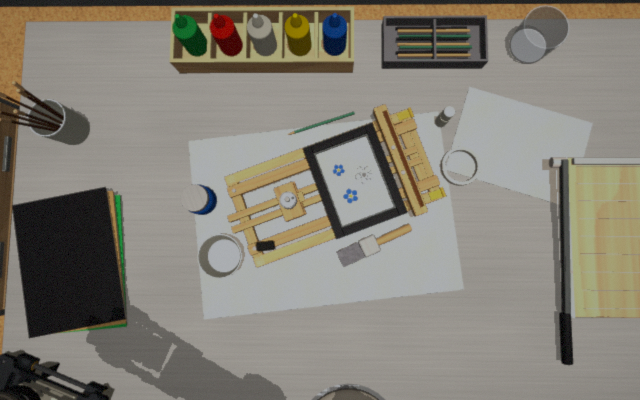

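View pics/s0.png

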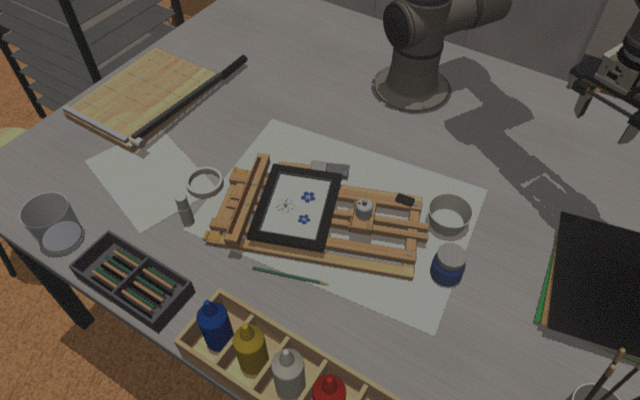

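Top view: clamp/nut near (289,200), frame (355,180), ledge (400,160). I'll enlarge the clamp area in both cameras.

```bash
python3 - <<'E'
from h import *
snap('top','t1.png',(215,95,455,275),3.3)
snap('scene','s1.png',(300,160,460,280),5)
E
```

```text
(no output)
```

View pics/t1.png

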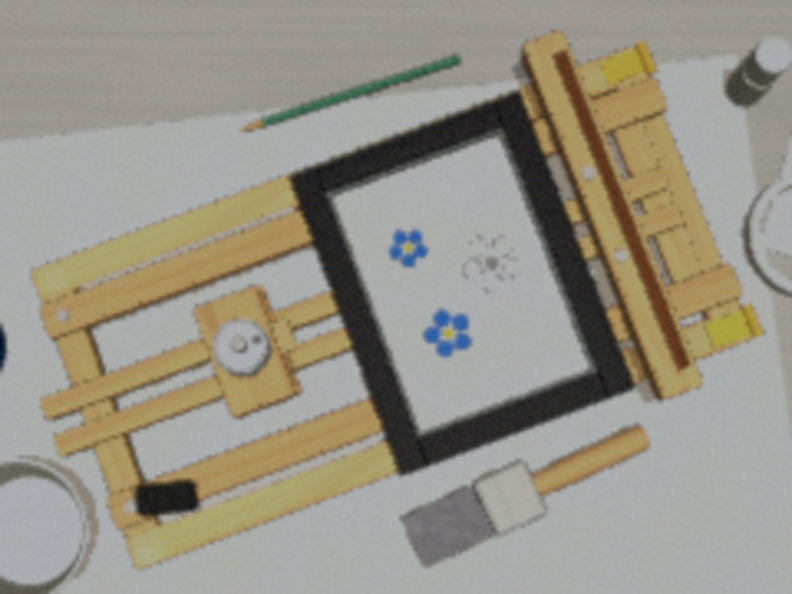

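View pics/s1.png

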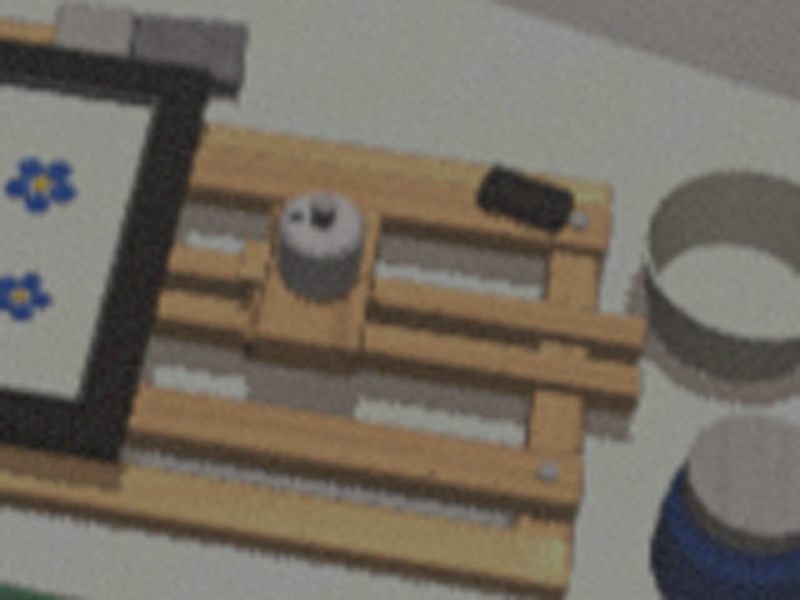

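```bash
cat > m.py <<'E'
from h import *
T=lambda x,y,z:ray('top',215+(x+.5)/3.3-.5,95+(y+.5)/3.3-.5,z)
S=lambda x,y,z:ray('scene',300+(x+.5)/5-.5,160+(y+.5)/5-.5,z)
np.set_printoptions(precision=4,suppress=True)
if __name__=='__main__':
    print('nut top',T(242,347,.0935),S(320,218,.0935)); print('stud',T(238,344,.1065),S(322,210,.1065))
    print('dimple',T(257,340,.0935),S(297,216,.0935))
    L=[T(525,45,.066),T(665,395,.066),T(568,32,.066),T(700,378,.066)]
    F=[T(295,178,.052),T(523,95,.052),T(632,385,.052),T(403,472,.052)]
    B=[T(33,270,.036),T(295,178,.036),T(45,405,.036),T(205,345,.036),T(60,450,.036),T(225,390,.036),T(140,567,.036),T(395,470,.036)]
    yaw=lambda a,b:np.arctan2(*(b-a)[1::-1])
    print(L,F); print('ledge yaw',yaw(L[1],L[0])+np.pi/2,yaw(L[3],L[2])+np.pi/2,'frame',yaw(F[3],F[0])+np.pi/2,yaw(F[1],F[0]),yaw(F[2],F[3]))
    print('bars',[yaw(B[i+1],B[i]) for i in(0,2,4,6)])
E
python3 m.py
```

```text
nut top [0.524  0.1326 0.0935] [0.5216 0.1317 0.0935]
stud [0.5247 0.1339 0.1065] [0.5269 0.1348 0.1065]
dimple [0.5286 0.1229 0.0935] [0.5259 0.1228 0.0935]
[array([ 0.7332, -0.0546,  0.066 ]), array([ 0.4955, -0.1459,  0.066 ]), array([ 0.7423, -0.0838,  0.066 ]), array([ 0.5069, -0.1692,  0.066 ])] [array([0.6442, 0.1019, 0.052 ]), array([ 0.7022, -0.0542,  0.052 ]), array([ 0.503 , -0.1263,  0.052 ]), array([0.444 , 0.0275, 0.052 ])]
ledge yaw 1.937538625652333 1.9187614541280018 frame 1.927012293703239 1.9266488657534002 1.937423343602047
bars [np.float64(1.915029158164311), np.float64(1.935120014656726), np.float64(1.924537295721127), np.float64(1.9378907873228404)]
```

{"op": "servo_tool", "data": {"plan": [[[0,-30,-15,-3],[0,-70,-35,-7],[0,-110,-53,-11],[0,-150,-72,-15],[0,-190,-92,-19],[0,-230,-111,-23],[0,-270,-130,-27],[0,-310,-150,-30],[0,-350,-168,-34],[0,-390,-188,-37],[0,-420,-202,-40],[20,-436,-210,-41.4],[40,-442.7,-213,-41.4],[60,-442.7,-213,-41.4],[76,-442.7,-213,-41.4],[76,-442.7,-213,-41.4],[76,-442.7,-213,-41.4],[76,-442.7,-213,-41.4]]], "claw": 1, "squeeze": 40}}

```text
time: 2.0
position: [0.5253, 0.1334, 0.1515]
tool_rot: [[0.001, -0.937, -0.35], [-0.001, -0.35, 0.937], [-1.0, -0.001, -0.001]]
wrist_force: [0.2, -0.3, 0.1]
finger_gap: 0.0918
```

```bash
python3 - <<'E'
from h import *
s=status.get_state();print({k:np.round(v,4).tolist() for k,v in s.items()})
snap('scene','s2.png',(300,130,460,250),5)
snap('top','t2.png',(215,115,375,235),5)
E
```

```text
{'time': 2.0, 'qpos': [0.1078, 0.443, 1.5892, -0.0008, 1.1081, -1.8206], 'qvel': [0.0011, -0.007, -0.0015, 0.0005, -0.0028, -0.0004], 'joint_efforts': [-0.064, -45.5446, -21.9893, -0.0553, 0.0827, 0.0001], 'position': [0.5253, 0.1334, 0.1515], 'tool_rot': [[0.0013, -0.9366, -0.3504], [-0.0006, -0.3504, 0.9366], [-1.0, -0.001, -0.001]], 'wrist_force': [0.1788, -0.2546, 0.1221], 'ft_torque': [0.0657, 0.0128, -0.0185], 'finger_gap': 0.0918}
```

View pics/s2.png

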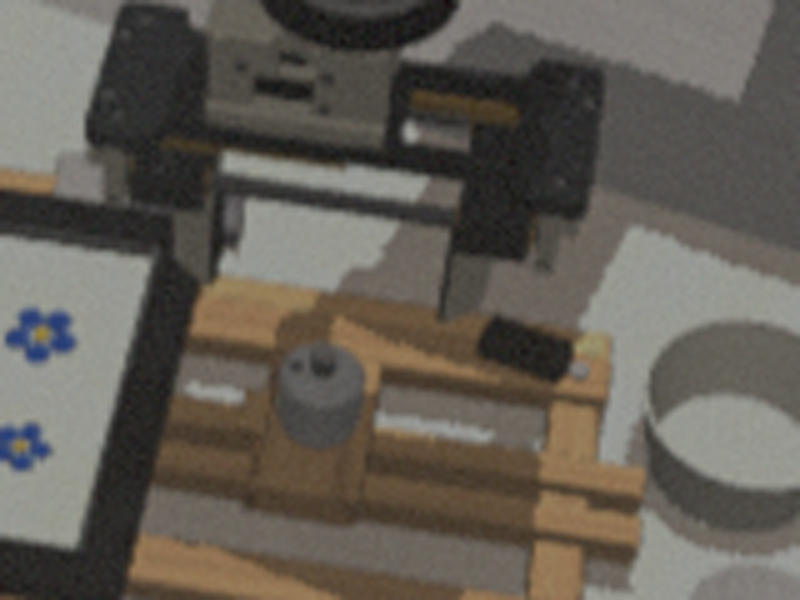

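Nut (320,375 in the crop) is between the fingers, nothing in the way. Descend and close.

{"op": "servo_tool", "data": {"plan": [[[20,0,0,0],[45,0,0,0],[65,0,0,0],[78,0,0,0],[84,0,0,0],[85,0,0,0],[85,0,0,0],[85,0,0,0]]]}}

```text
time: 2.9
position: [0.526, 0.1335, 0.0674]
tool_rot: [[0.003, -0.937, -0.35], [-0.0, -0.35, 0.937], [-1.0, -0.003, -0.002]]
wrist_force: [-0.7, 0.9, 0.4]
finger_gap: 0.092
```

{"op": "servo_tool", "data": {"plan": [[[0,0,0,0],[0,0,0,0],[0,0,0,0],[0,0,0,0],[0,0,0,0],[0,0,0,0],[0,0,0,0],[0,0,0,0],[0,0,0,0],[0,0,0,0]]], "claw": -1, "squeeze": 40}}

```text
time: 3.9
position: [0.5258, 0.1339, 0.0674]
tool_rot: [[0.003, -0.937, -0.35], [0.0, -0.35, 0.937], [-1.0, -0.003, -0.001]]
wrist_force: [-1.2, 3.8, 0.8]
finger_gap: 0.0361
```

{"op": "servo_tool", "data": {"plan": [[[0,0,-3,0],[0,0,-6,0],[0,0,-9,0],[0,0,-12,0],[0,0,-15,0],[0,0,-18,0],[0,0,-21,0],[0,0,-24,0],[0,0,-27,0],[0,0,-30,0]]]}}

```text
time: 4.9
position: [0.5359, 0.107, 0.0674]
tool_rot: [[0.002, -0.937, -0.35], [0.002, -0.35, 0.937], [-1.0, -0.003, 0.001]]
wrist_force: [-1.7, 7.6, 0.7]
finger_gap: 0.0364
```

```bash
cat > st.py <<'E'
from h import *
s=status.get_state();p=np.array(s['position']);u=np.array([-.3504,.9366,0]);v=np.array([-.9366,-.3504,0])
f=np.array(s['wrist_force']);d=p-np.array([.6144,-.1003,0])
print('t',s['time'],'along',d@u,'slide~',d@u-.196,'f_along',f@u,'f_perp',f@v,'fz',f[2],'tq',np.round(s['ft_torque'],3),'gap',s['finger_gap'],'q6',s['qpos'][5],'p',p.round(4))
E
python3 st.py
```

```text
t 4.9 along 0.22161939457095148 slide~ 0.02561939457095147 f_along 7.758819679236019 f_perp -1.0847198843791297 fz 0.7433589326339561 tq [ 1.412  0.257 -0.062] gap 0.03637261243674298 q6 -1.874452950676982 p [0.5359 0.107  0.0674]
```

{"op": "servo_tool", "data": {"plan": [[[0,0,-2,0],[0,0,-4,0],[0,0,-6,0],[0,0,-8,0],[0,0,-10,0],[0,0,-11,0],[0,0,-12,0],[0,0,-13,0],[0,0,-14,0],[0,0,-15,0],[0,0,-16,0]]]}}

```text
time: 6.0
position: [0.541, 0.0938, 0.0673]
tool_rot: [[0.001, -0.937, -0.35], [0.005, -0.35, 0.937], [-1.0, -0.003, 0.004]]
wrist_force: [-1.6, 10.7, 1.3]
finger_gap: 0.0362
```

```bash
python3 st.py
```

```text
t 6.0 along 0.20755228279694057 slide~ 0.011552282796940566 f_along 10.625587860662106 f_perp -2.259707877230382 fz 1.2860445607230877 tq [ 1.973  0.41  -0.039] gap 0.03622323622219023 q6 -1.9026849245488597 p [0.541  0.0938 0.0673]
```

{"op": "servo_tool", "data": {"plan": [[[0,0,-2,0],[0,0,-3,0],[0,0,-4,0],[0,0,-5,0],[0,0,-6,0],[0,0,-7,0],[0,0,-8,0],[0,0,-8.5,0],[0,0,-9,0]]]}}

```text
time: 6.9
position: [0.5434, 0.0874, 0.0673]
tool_rot: [[0.0, -0.937, -0.35], [0.008, -0.35, 0.937], [-1.0, -0.003, 0.007]]
wrist_force: [-3.3, 10.7, 1.5]
finger_gap: 0.0362
```

```bash
python3 st.py
```

```text
t 6.9 along 0.2006928006386149 slide~ 0.00469280063861488 f_along 11.190703677943 f_perp -0.657610939668056 fz 1.5197803665915455 tq [1.944 0.426 0.021] gap 0.0361754211580149 q6 -1.9183300642311796 p [0.5434 0.0874 0.0673]
```

{"op": "servo_tool", "data": {"plan": [[[0,0,-2,0],[0,0,-2.5,0],[0,0,-3,0],[0,0,-3.5,0],[0,0,-4,0],[0,0,-4.5,0],[0,0,-5,0]]]}}

```text
time: 7.6
position: [0.5444, 0.0848, 0.0673]
tool_rot: [[-0.001, -0.937, -0.35], [0.011, -0.35, 0.937], [-1.0, -0.003, 0.01]]
wrist_force: [-3.4, 14.4, 2.0]
finger_gap: 0.0364
```

```bash
python3 st.py
```

```text
t 7.6 along 0.19790836115045207 slide~ 0.0019083611504520648 f_along 14.689442434449683 f_perp -1.8700772232829408 fz 1.982505793511887 tq [2.315e+00 5.830e-01 1.000e-03] gap 0.0364103988880767 q6 -1.9270330862770377 p [0.5444 0.0848 0.0673]
```

{"op": "servo_tool", "data": {"plan": [[[0,0,-2,0],[0,0,-2.5,0],[0,0,-3,0],[0,0,-3.5,0],[0,0,-4,0]]]}}

```text
time: 8.1
position: [0.5444, 0.0847, 0.0672]
tool_rot: [[-0.004, -0.937, -0.35], [0.016, -0.35, 0.937], [-1.0, -0.002, 0.016]]
wrist_force: [-3.9, 20.5, 3.3]
finger_gap: 0.0363
```

```bash
python3 st.py
```

```text
t 8.1 along 0.19777900052373482 slide~ 0.0017790005237348083 f_along 20.568790299358387 f_perp -3.4917188551320817 fz 3.285554417796373 tq [ 3.273  0.713 -0.033] gap 0.036291439929735034 q6 -1.9339433382685804 p [0.5444 0.0847 0.0672]
```

{"op": "servo_tool", "data": {"plan": [[[0,0,-2,0],[0,0,-3,0],[0,0,-4,0],[0,0,-4,0],[0,0,-4,0]]]}}

```text
time: 8.6
position: [0.5444, 0.0847, 0.0672]
tool_rot: [[-0.006, -0.937, -0.349], [0.021, -0.35, 0.937], [-1.0, -0.002, 0.022]]
wrist_force: [-3.6, 18.6, 4.3]
finger_gap: 0.0363
```

```bash
python3 st.py; python3 - <<'E'
from h import *
snap('scene','s3.png',(190,120,390,270),4)
snap('top','t3.png',(270,80,450,215),4)
E
```

```text
t 8.6 along 0.19778749093916873 slide~ 0.0017874909391687177 f_along 18.681854381947698 f_perp -3.1453180624329975 fz 4.276502371159978 tq [ 3.058  0.671 -0.064] gap 0.03628546592127271 q6 -1.9407849740524843 p [0.5444 0.0847 0.0672]
```

View pics/t3.png

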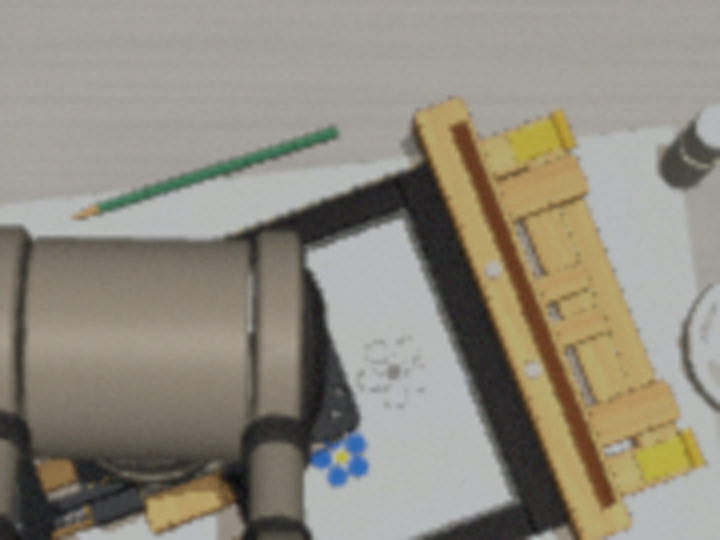

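View pics/s3.png

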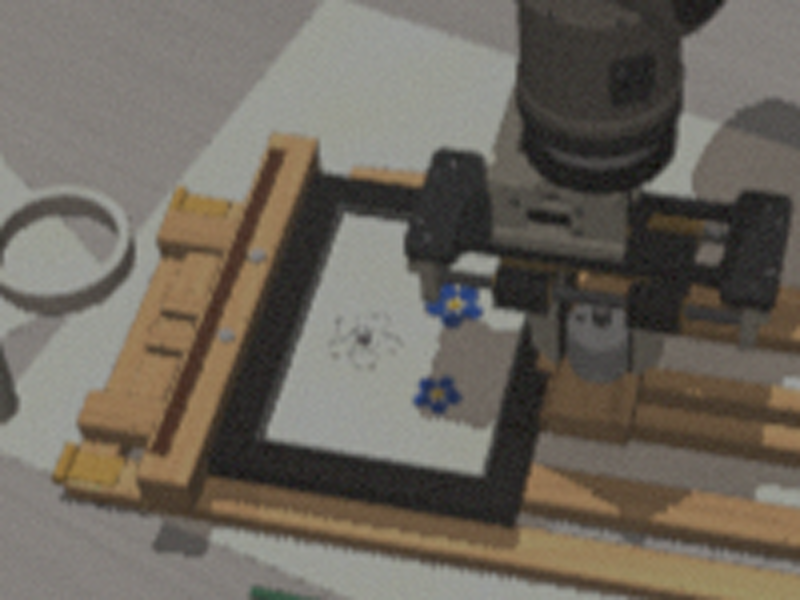

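Frame flush against the ledge (line from (420,165) to (560,525) in the top crop, no gap), clamp at the frame edge: nipped. Now screw down.

{"op": "servo_tool", "data": {"plan": [[[0,0,-1,5],[0,0,-1,12],[0,0,-1,20],[0.2,0,-1,28],[0.2,0,-1,36],[0.3,0,-1,44],[0.4,0,-1,52],[0.5,0,-1,60],[0.5,0,-1,68],[0.6,0,-1,76],[0.7,0,-1,84],[0.8,0,-1,92],[0.8,0,-1,100],[0.8,0,-1,100],[0.8,0,-1,100]]]}}

```text
time: 10.2
position: [0.5429, 0.0828, 0.0662]
tool_rot: [[-0.01, -0.182, 0.983], [0.019, 0.983, 0.182], [-1.0, 0.021, -0.007]]
wrist_force: [-7.0, -1.8, 4.9]
finger_gap: 0.0364
```

```bash
python3 st.py; python3 - <<'E'
from h import *
print(np.round(status.get_state()['tool_rot'],3))
E
```

```text
t 10.2 along 0.19650190448488025 slide~ 0.0005019044848802445 f_along 0.750052400383465 f_perp 7.183909460326148 fz 4.908260955715326 tq [-0.641  1.065 -0.023] gap 0.03639324666976217 q6 -0.1968945147885064 p [0.5429 0.0828 0.0662]
[[-0.01  -0.182  0.983]
 [ 0.019  0.983  0.182]
 [-1.     0.021 -0.007]]
```

{"op": "servo_tool", "data": {"plan": [[[0,0,0,5],[0.1,0,0,10],[0.1,0,0,15],[0.2,0,0,20],[0.2,0,0,25],[0.2,0,0,30],[0.2,0,0,30]]]}}

```text
time: 10.9
position: [0.542, 0.0827, 0.066]
tool_rot: [[-0.012, 0.335, 0.942], [0.019, 0.942, -0.334], [-1.0, 0.014, -0.018]]
wrist_force: [-4.8, 1.8, 4.2]
finger_gap: 0.0363
```

```bash
python3 st.py
```

```text
t 10.9 along 0.19677525024976478 slide~ 0.0007752502497647695 f_along 3.3688893193924443 f_perp 3.8520481303423866 fz 4.222464793123304 tq [ 0.03   0.804 -0.021] gap 0.03633093674100392 q6 0.3273573208668628 p [0.542  0.0827 0.066 ]
```

{"op": "servo_tool", "data": {"plan": [[[0,0,0,5],[0.1,0,0,10],[0.1,0,0,15],[0.2,0,0,20],[0.2,0,0,20]]]}}

```text
time: 11.4
position: [0.5414, 0.0829, 0.0659]
tool_rot: [[-0.013, 0.637, 0.771], [0.019, 0.771, -0.636], [-1.0, 0.006, -0.023]]
wrist_force: [-4.8, 2.6, 3.9]
finger_gap: 0.0362
```

```bash
python3 st.py
```

```text
t 11.4 along 0.1971967629291787 slide~ 0.0011967629291786963 f_along 4.144849414273398 f_perp 3.543077606784385 fz 3.8939150871437542 tq [ 0.238  0.635 -0.021] gap 0.036203410581124355 q6 0.676296866477693 p [0.5414 0.0829 0.0659]
```

{"op": "servo_tool", "data": {"plan": [[[0,0,0,4],[0,0,0,8],[0.1,0,0,12],[0.1,0,0,15]]]}}

```text
time: 11.8
position: [0.541, 0.0832, 0.0658]
tool_rot: [[-0.014, 0.814, 0.58], [0.02, 0.581, -0.814], [-1.0, 0.0, -0.024]]
wrist_force: [-3.4, 4.0, 2.2]
finger_gap: 0.0364
```

```bash
python3 st.py
```

```text
t 11.8 along 0.19760663118509403 slide~ 0.0016066311850940207 f_along 4.945157093753625 f_perp 1.7529168422121728 fz 2.179439048361081 tq [0.355 0.578 0.058] gap 0.036438078131233856 q6 0.9379399134143287 p [0.541  0.0832 0.0658]
```

{"op": "servo_tool", "data": {"plan": [[[0,0,0,4],[0,0,0,8],[0.1,0,0,12],[0.1,0,0,15]]]}}

```text
time: 12.2
position: [0.5408, 0.0837, 0.0657]
tool_rot: [[-0.014, 0.937, 0.35], [0.02, 0.35, -0.936], [-1.0, -0.007, -0.024]]
wrist_force: [-3.5, 4.1, 2.9]
finger_gap: 0.0363
```

```bash
python3 st.py
```

```text
t 12.2 along 0.19812556184053776 slide~ 0.0021255618405377485 f_along 5.098438842416649 f_perp 1.8694892460421404 fz 2.8875873464105184 tq [0.472 0.402 0.178] gap 0.03631941131618797 q6 1.1995902042948274 p [0.5408 0.0837 0.0657]
```

{"op": "servo_tool", "data": {"plan": [[[0,0,0,3],[0,0,0,6],[0,0,0,6],[0,0,0,6]]]}}

```text
time: 12.6
position: [0.5393, 0.0836, 0.0656]
tool_rot: [[-0.018, 0.967, 0.254], [0.019, 0.255, -0.967], [-1.0, -0.012, -0.023]]
wrist_force: [-5.3, 2.2, 4.4]
finger_gap: 0.0361
```

```bash
python3 st.py
```

```text
t 12.6 along 0.19856283677294742 slide~ 0.0025628367729474133 f_along 3.8835118589898827 f_perp 4.16169904433862 fz 4.368171268654938 tq [0.056 1.034 0.524] gap 0.03610737035141705 q6 1.30085613892605 p [0.5393 0.0836 0.0656]
```

{"op": "servo_tool", "data": {"plan": [[[0,0,0,3],[0,0,0,6],[0,0,0,6],[0,0,0,6]]]}}

```text
time: 13.0
position: [0.5375, 0.0837, 0.0654]
tool_rot: [[-0.022, 0.987, 0.157], [0.019, 0.157, -0.987], [-1.0, -0.018, -0.022]]
wrist_force: [-7.7, 2.5, 4.6]
finger_gap: 0.0362
```

```bash
python3 st.py
```

```text
t 13.0 along 0.1992776024521169 slide~ 0.00327760245211689 f_along 5.033710302835324 f_perp 6.380398440736862 fz 4.590228987459193 tq [0.127 1.244 0.619] gap 0.03617668478604964 q6 1.4018935979417018 p [0.5375 0.0837 0.0654]
```

Torque climbed to 0.62 N m while the nut stopped following: bottomed (about 180° of turning), with the pads rolling about 5 mm off centre. I'll reopen, re-centre and regrip so that the quarter turn is exact.

{"op": "servo_tool", "data": {"plan": [[[0,0,0,0],[0,0,0,0],[0,0,0,0],[0,0,0,0],[0,0,0,0],[0,0,0,0],[0,2.5,0,0],[0,5,0,0],[0,5,0,0]]], "claw": 0.2}}

```text
time: 13.9
position: [0.543, 0.0845, 0.0654]
tool_rot: [[-0.021, 0.987, 0.157], [0.019, 0.157, -0.987], [-1.0, -0.018, -0.022]]
wrist_force: [0.7, -0.2, 1.0]
finger_gap: 0.0547
```

```bash
python3 st.py; python3 - <<'E'
from h import *
snap('scene','s4.png',(290,160,390,235),8)
a=np.array([.5426,.0842,0]);print([np.round((np.array(proj('scene',a+[0,0,z]))-[290,160]+.5)*8) for z in(.092,.1065)])
E
```

```text
t 13.9 along 0.19814063651435576 slide~ 0.0021406365143557538 f_along -0.45185290190865474 f_perp -0.6020211005340171 fz 1.0160278336193969 tq [-0.057  0.188 -0.043] gap 0.05474198484454797 q6 1.403492578115251 p [0.543  0.0845 0.0654]
[array([401., 331.]), array([402., 297.])]
```

View pics/s4.png

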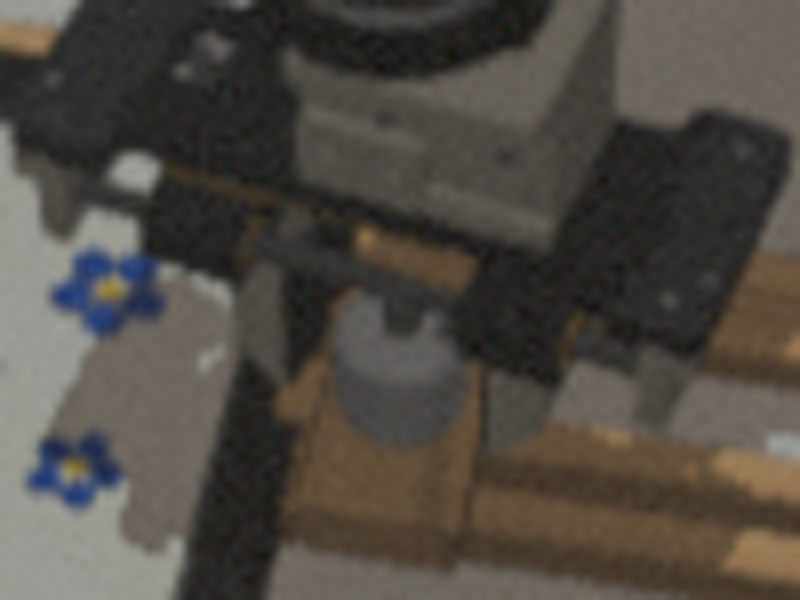

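Nut centred at about (402,338) between the open fingers, predicted (401,331); the clamp still touches the frame. Regrip and test the stop with a few degrees clockwise.

{"op": "servo_tool", "data": {"plan": [[[0,0,0,0],[0,0,0,0],[0,0,0,0],[0,0,0,0],[0,0,0,0],[0,0,0,0],[0,0,0,0]]], "claw": -1, "squeeze": 40}}

```text
time: 14.65
position: [0.5426, 0.0846, 0.0653]
tool_rot: [[-0.021, 0.987, 0.157], [0.019, 0.157, -0.987], [-1.0, -0.018, -0.022]]
wrist_force: [-0.6, 1.2, 0.7]
finger_gap: 0.0361
```

```bash
python3 st.py
```

```text
t 14.65 along 0.19837263990938733 slide~ 0.002372639909387325 f_along 1.3359739725540303 f_perp 0.1436819893461697 fz 0.7285480639875034 tq [0.065 0.25  0.011] gap 0.03612685852368043 q6 1.4035237915359917 p [0.5426 0.0846 0.0653]
```

{"op": "servo_tool", "data": {"plan": [[[0,0,0,1],[0,0,0,2],[0,0,0,3],[0,0,0,3]]]}}

```text
time: 15.05
position: [0.5427, 0.0846, 0.0654]
tool_rot: [[-0.021, 0.994, 0.105], [0.019, 0.105, -0.994], [-1.0, -0.019, -0.021]]
wrist_force: [-0.3, 1.2, 0.8]
finger_gap: 0.0365
```

```bash
python3 st.py
```

```text
t 15.05 along 0.19835265861773002 slide~ 0.0023526586177300135 f_along 1.2185802902852703 f_perp -0.11579269743055488 fz 0.8267103741438988 tq [0.087 0.148 0.843] gap 0.03649631780211217 q6 1.4559523925465314 p [0.5427 0.0846 0.0654]
```

Stop confirmed (0.84 N m for 3°, clean). Back off a quarter turn.

{"op": "servo_tool", "data": {"plan": [[[0,0,0,-5],[-0.1,0,0,-11],[-0.1,0,0,-17],[-0.2,0,0,-23],[-0.2,0,0,-29],[-0.3,0,0,-35],[-0.3,0,0,-41],[-0.4,0,0,-47],[-0.4,0,0,-53],[-0.5,0,0,-59],[-0.5,0,0,-65],[-0.6,0,0,-71],[-0.6,0,0,-77],[-0.7,0,0,-83],[-0.7,0,0,-88],[-0.7,0,0,-92],[-0.7,0,0,-92],[-0.7,0,0,-92],[-0.7,0,0,-92]]]}}

```text
time: 16.95
position: [0.5424, 0.0848, 0.066]
tool_rot: [[-0.022, -0.138, 0.99], [0.019, 0.99, 0.139], [-1.0, 0.022, -0.019]]
wrist_force: [-3.3, 3.7, 0.5]
finger_gap: 0.0364
```

```bash
python3 st.py; python3 - <<'E'
from h import *
snap('scene','s5.png',(230,130,390,250),5)
E
```

```text
t 16.95 along 0.19859040131750547 slide~ 0.0025904013175054585 f_along 4.576826194008679 f_perp 1.7718002447474854 fz 0.5457566868803749 tq [ 0.157  0.241 -0.049] gap 0.036440635351769356 q6 -0.14815373976945878 p [0.5424 0.0848 0.066 ]
```

View pics/s5.png

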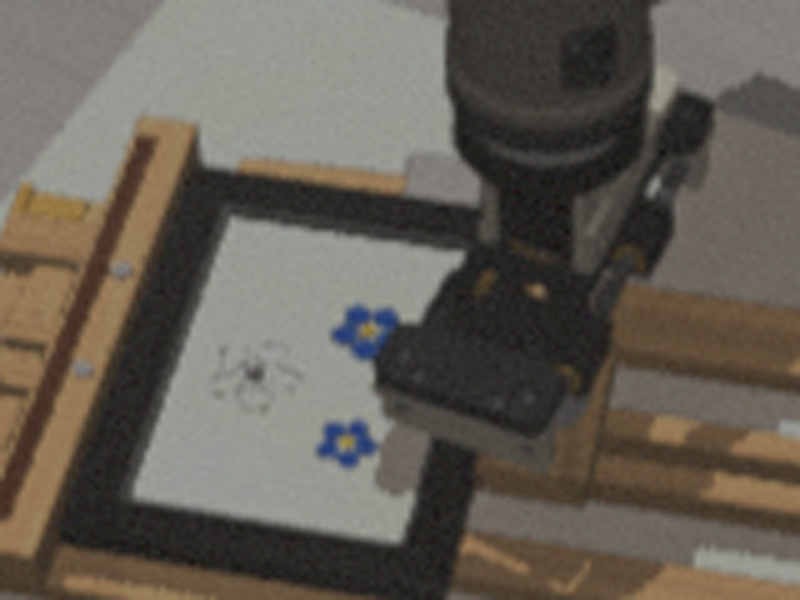

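The frame is flush with the ledge and the clamp still meets the frame at (470,470). The nut is held, with about 5 N of residual force toward the frame. Handing in.

```bash
python3 -c "
from h import *
print(ticket.sign_off())"; python3 st.py
```

```text
the job is handed in; nothing more can be done
None
the job is handed in; nothing more can be done
```

The job is handed in: the frame is nipped between clamp and ledge, and the nut is still in the gripper about a quarter turn back from its stop. No verdict was reported.

- **Clamp:** I gripped the nut and slid the clamp about 50 mm until it stopped, with about 20 N of push. That leaves roughly 12 N on the frame after clamp friction. The top picture showed no gap between frame and ledge.
- **Nut down:** I turned it clockwise about 180° until it bottomed. The pads then rolled about 5 mm off centre against the stop, so I opened, re-centred and regripped. A 3° test turn then gave 0.84 N m, which confirmed the stop.
- **Quarter turn back:** I backed it off 92°, so the nut should stand about 90° back, with up to about 3° of possible slip. I couldn't check the angle directly because the gripper hides the dimple.
- **Last checks:** Opening was 36.4 mm on the 37 mm nut with the grip set to 40 N. The remaining force toward the frame was about 4.6 N. In the last picture the frame lies against the ledge and the clamp against the frame, and the time was about 17 s.
- **One disagreement:** My camera-based estimate of the clamp position reads 2.6 mm from shut, inside the 4 mm limit. It already read 1.8 mm when the clamp was firmly stopped, so I put most of that down to calibration and an off-centre grip. It crept up by about 0.8 mm while I turned the nut, and I did not push the clamp in again.

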